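# Trap an inkstone blank behind a push-push bench stop

## Task

The slate blank has to go to the carving place at the other end of the board. Press the button of the stop bar so that it latches down, push the blank across it (do not grip or lift it) until it lies along the far fence and bears firmly on the end cleat with a push of about 12 to 18 N, then press the button again so that the bar springs up behind the blank and traps it. Work gently, never pushing on the board, the button or the blank with more than about 20 N, and leave the other things where they are.

Things in the scene. Friction and masses are not known exactly. Their poses are not given: they have to be found in the camera images.
- board: Fixed wooden carving board 40 mm thick. Origin on the table; +z up, +x away from the robot, +y to the loading end; yaw within 0.3. In its frame (mm): top z=40, x -115..80, y -150..150; fence strip 10 high along the far side, near face x=55; stop bar in a slot y -21..-11, x -80..38; end cleat 115 x 18 x 14 high across the -y end, set by hand: its face is anywhere from y=-125 to -131.
- gate (a joint): Stop bar with its button, one part on a push-push latch; value = m pressed down. 0: up, bar 14 mm over the board. 0.016: latched, bar 2 mm below it. 0.0213: firm bottom. A press past 0.0205 (go to the bottom) and release toggles it: from up it stays at 0.016, from latched it springs to 0; a shorter press changes nothing. Spring: 4 N up, 9 N at the bottom, then about 8 N per mm.
- cap (a point): Centre of the top of the stop bar's round steel push button, 30 mm across, on the robot's side of the blank's lane, at board x=-65, y=-16 mm. It is 34 mm above the board's top when up, 18 mm when latched, 12.7 mm at the bottom.
- slab: The blank: dark slate slab 70 (x) x 100 (y) x 20 mm, 0.3 to 0.5 kg. Origin: centre of its underside; y along its length. Starts on the board's +y side of the stop bar, off the fence (which is at its +x side), a little askew. Home: far side on the fence, end on the cleat: board x=20, y=-75 to -81 mm; the bar then clears its other end by 4 to 10 mm. It slides with 1 to 4 N.
- whetstone: Bystander, leave it alone (mm): small sharpening stone, 18 x 45 x 10, lying on the board's near edge, on the end-cleat side of the button. Origin: underside, at the middle of its length.
- pencil: Bystander, leave it alone (mm): short square pencil, 8 x 75 x 8, lying on the board's near edge, on the loading side of the button. Origin: underside, at the middle of its length.
- chisel: Bystander, leave it alone (mm): small carving tool with a wooden handle, 190 long, on the table to the robot's left. Origin: underside.
- glue: Bystander, leave it alone (mm): small white glue bottle, 28 across, 75 tall, standing to the robot's right. Origin: underside, at the middle of its length.
- offcut: Bystander, leave it alone (mm): slate chip 55 x 35 x 8 on the table to the right. Origin: underside, at the middle of its length.
- tin: Bystander, leave it alone (mm): open flat tin 75 x 95 x 22 full of burrs, on the table to the left. Origin: underside, at the middle of its length.
- bowl: Bystander, leave it alone (mm): shallow stone bowl, 110 across, 35 tall, on the table to the right. Origin: underside, at the middle of its length.
There are look-alikes about, which are no part of the job. What is shaped like the slab but blue, green or red is not meant.

How it is judged:
By the outcome, as a careful person would: the job done as asked, in the order asked, and still so for the second after the job is handed in, with the robot touching nothing.
It also fails if it takes over 72 s, if anything falls off the work surface, if the arm or the gripper's body presses on something with over 40 N, if the wrist force passes 120 N, or if a joint passes its speed limit or range.

## Robot

A 7-joint arm with a two-finger parallel gripper is mounted at the origin on the work surface. World frame = base frame: x ahead of the robot, y to its left, z up, the work surface at z = 0. Lengths are in m, angles in rad, forces in N, time in s.
With the tool pointing down it reaches from about 0.425 to 0.925 m from the base axis. Payload 6.8 kg.
Tool frame: the origin (TCP) lies on the centre line of the jaws, within the pads' length; the fingertips stand ahead of it and the grasp point (between the pads) lies 11 mm behind it (r.tcp_to_tips is the z of the fingertips in the tool frame, in m); z points along the fingers, y is the line along which they close (so a half turn about z gives the same grasp; the last joint's range is limited). The gripper opens to 85 mm and grips with 20 to 120 N. Pads are 22 mm wide; open, the fingers measure 114 mm over their backs; the gripper's body (76 mm by 85 mm) begins 54 mm behind the grasp point. The pads swing forward as they close: fully open they stand 13 mm farther back than shut.
Start: joints at [-1.216, 0.477, 0.022, 1.555, -0.011, 1.109, -0.083], TCP at [0.301, 0.604, 0.239] pointing down, gripper open.
Joint ranges: [-2.96, 2.96], [-0.34, 2.1], [-1.41, 1.46], [0.24, 2.44], [-1.37, 4.51], [0.17, 1.92], [-2.96, 2.96]. Speed limits (rad/s): [2.39, 2.39, 3.14, 3.14, 3.14, 3.14, 3.14].

## Interface

Orientations are given as a rotation vector (axis times angle).
In Python, from bench import r, optics gives the robot as it stands.
- The arm moves only by the shell command python3 -m creep 'ROWS' [FORCE]. ROWS is a JSON object whose one key "rows" holds a list of rows, each a list of 7 numbers: the shift along the tool's x, y, z in units of 25 mm (1.0 is 25 mm), then the turn, a rotation vector about the tool's x, y, z in units of 8 degrees (1.0 is 8 degrees), then the finger opening in mm, from 0 to 85.4. A call has 1 to 10 rows; each row is the pose to reach, as a shift and turn from the pose commanded when the call began, along the tool's axes at that moment; what a row does not reach only later rows make up. A row lasts 1/8 s, in which the tool goes at most 62.5 mm and 10.7 degrees, less where a joint would pass 70% of its speed; a pose out of reach is approached as far as the arm can. A call with a gripper value outside its range is refused whole. The fingers move at their own pace and stop on an object; FORCE is the grip in N (left out, the last holds). Time passes only in rows, so rows that repeat a pose let the fingers close. It gives the time, the measured TCP pose, the force, the opening and the grip force at its end, in the units of the state.
- r.get_obs(): the state, without advancing time (a new reading comes with each control period).
- optics.grab_frame(name): name is "side" or "top"; returns a dict with "color" (420x560x3 uint8, blue, green, red), "K" (3x3 intrinsics, pixels), "R" (3x3) and "t" (3): a world point X has camera coordinates R X + t. Camera axes: x right, y down, z forward; pixel columns grow to the right and rows downward; lengths in m; the calibration is good to about 2 mm. A picture is of the moment at which its call begins. There is no depth.
- r.hand_in(): hands the job in; it is judged then, once.
The state is a dict: "clock": time; "joints": joint angles; "qvel": joint speeds; "tau": joint torques, N m; "tcp_pos": TCP position; "orientation": TCP orientation; "contact_force": force on the tool from outside, world axes, zero at the start; "moment": the same for the moment, N m; "grip_width": finger opening in m; "gripper_force": force on a finger pad.
Only numpy, scipy, OpenCV 4.12 (cv2) and the standard library are available. Lean on these libraries where they do the work, as an engineer would, in place of code of your own. Each camera call takes 0.05 s, during which the arm holds its last target. There are 200 camera calls.

## Working session

There is one attempt and no reset: what is moved stays moved. The work goes in short steps, Python scripts to look and compute and a shell command to move; the robot and the scene stay as the last step left them, time stands still between calls to the robot, and variables do not carry over. Pictures are saved under pics/ and viewed, at most 10 in all, crops included, and the job is handed in when it is done.

```bash
ls; mkdir -p pics; python3 - <<'E'
from bench import r, optics
import cv2
for n in("side","top"):
    f=optics.grab_frame(n); cv2.imwrite(f"pics/{n}0.png",f["color"]); print(n,f["K"].tolist(),f["R"].round(4).tolist(),f["t"].round(4).tolist())
o=r.get_obs(); print(o, r.tcp_to_tips)
E
```

```text
pics
side [[432.7594600533541, 0.0, 285.4437964903839], [0.0, 432.7594600533541, 198.6524510340058], [0.0, 0.0, 1.0]] [[-0.825, -0.5651, -0.01], [-0.3449, 0.5176, -0.783], [0.4477, -0.6425, -0.6219]] [0.4015, 0.2642, 1.0867]
top [[395.16829883221476, 0.0, 281.1296820075293], [0.0, 395.16829883221476, 209.64647979388454], [0.0, 0.0, 1.0]] [[0.0275, -0.9994, 0.0187], [-0.9944, -0.0293, -0.102], [0.1025, -0.0158, -0.9946]] [-0.0449, 0.4854, 0.9386]
{'clock': 0.1, 'joints': array([-1.2161033 ,  0.47771068,  0.02237434,  1.55632642, -0.01149254,
        1.10928144, -0.0830908 ]), 'qvel': array([ 8.78531477e-04, -1.80956864e-03,  5.54085810e-04, -2.43099907e-03,
        1.30285213e-05,  8.21073704e-04, -6.72356988e-04]), 'tau': array([ 5.17179622e-03, -5.97762144e+01,  1.61380872e+00, -2.81955332e+01,
        1.28315089e-02,  5.03688992e-03, -9.80590926e-06]), 'tcp_pos': array([0.30115642, 0.60353442, 0.23843911]), 'orientation': array([-7.20422955e-01, -3.05763479e+00,  2.48217743e-03]), 'contact_force': array([-0.3987746 , -0.08454977,  0.02308938]), 'moment': array([0.01724287, 0.03456545, 0.02028914]), 'gripper_force': 0.0, 'grip_width': 0.08502704189660402} 0.008
```

View pics/side0.png

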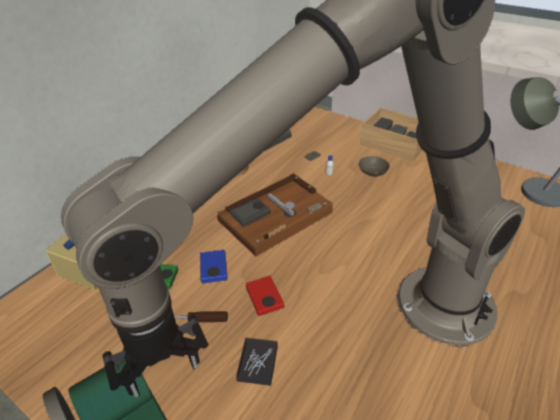

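View pics/top0.png

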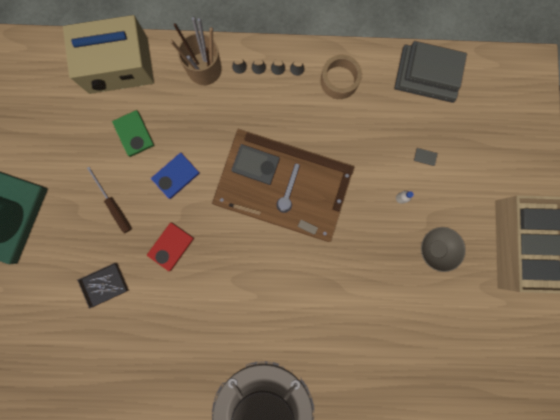

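Slab candidates in the top view: dark slate on the board (257,165), blue (175,176), green (133,133), red (170,247), the slate stack (432,70) and the boxed slates (540,245). The one on the board, on the loading side of the bar, fits the description. The button is at (285,204). Next I'll take a close crop.

```bash
python3 - <<'E'
import cv2,numpy as np
t=cv2.imread("pics/top0.png")[125:247,205:360]; s=cv2.imread("pics/side0.png")[168:258,210:340]
t=cv2.resize(t,None,fx=5,fy=5,interpolation=cv2.INTER_CUBIC)[:600,:775]; s=cv2.resize(s,None,fx=6,fy=6,interpolation=cv2.INTER_CUBIC)
t=cv2.convertScaleAbs(t,alpha=1.6);s=cv2.convertScaleAbs(s,alpha=1.3)
cv2.imwrite("pics/tc.png",t);cv2.imwrite("pics/sc.png",s);print(t.shape,s.shape)
E
```

```text
(600, 775, 3) (540, 780, 3)
```

View pics/tc.png

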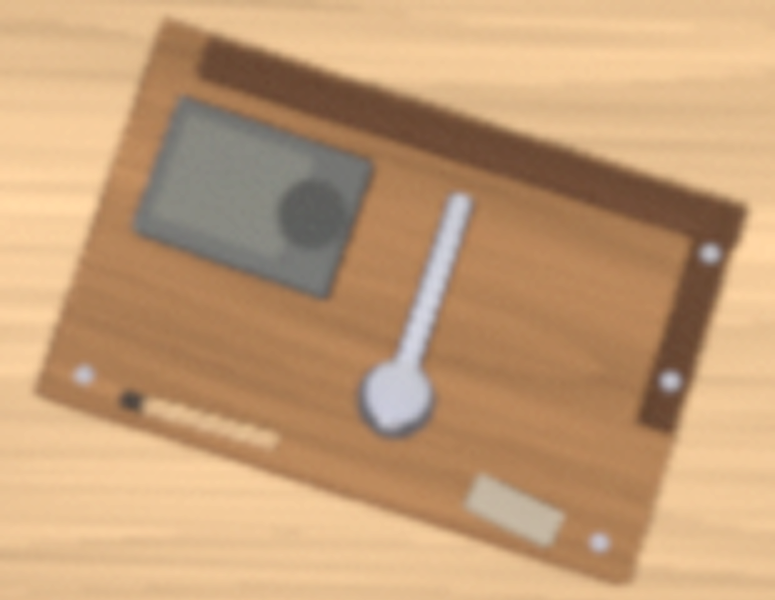

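View pics/sc.png

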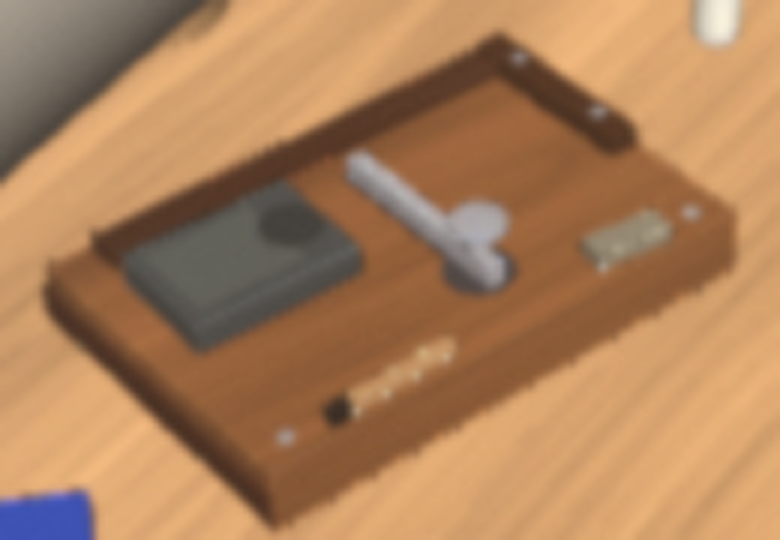

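Both crops show the slab (dark slate, with a dark dot near its bar end), off the fence and almost parallel to it. The cap is at crop pixel (397,395) in the top view and (478,222) in the side view, with the bar up. I'll fit the poses from both views.

```bash
cat >h.py <<'E'
import numpy as np,json
from scipy.optimize import least_squares
from scipy.spatial.transform import Rotation as Ro
from bench import r,optics
def proj(f,X): c=f["R"]@np.array(X)+f["t"]; p=f["K"]@(c/c[2]); return p[:2]
def tri(ft,fs,pt,ps):
    return least_squares(lambda X:np.r_[proj(ft,X)-pt,proj(fs,X)-ps],[.5,0,.05])
def ct(u,v): return np.array([(u+.5)/5-.5+205,(v+.5)/5-.5+125])
def cs(u,v): return np.array([(u+.5)/6-.5+210,(v+.5)/6-.5+168])
def b2w(b,p): c,s=np.cos(b[2]),np.sin(b[2]); return np.array([b[0]+c*p[0]-s*p[1],b[1]+s*p[0]+c*p[1],p[2]])
E
python3 - <<'E'
from h import *
ft=optics.grab_frame("top");fs=optics.grab_frame("side")
P=lambda x,y,z:np.array([x,y,z])/1000
C=[(ft,ct(165,18),P(80,150,40)),(ft,ct(630,585),P(-115,-150,40)),(ft,ct(38,393),P(-115,150,40)),(fs,cs(735,215),P(-115,-150,40)),(fs,cs(48,275),P(80,150,40)),(ft,ct(397,395),P(-65,-16,74)),(fs,cs(478,222),P(-65,-16,74)),(ft,ct(748,207),P(80,-150,48))]
# board fit, plus small 3d offset per camera reported as residuals
s=least_squares(lambda b:np.concatenate([proj(f,b2w(b,p))-u for f,u,p in C]),[.55,0,-.2]);b=s.x
print("board",b.round(4),s.fun.reshape(-1,2).round(1).tolist())
np.save("b.npy",b)
X=tri(ft,fs,ct(397,395),cs(478,222));print("cap",X.x.round(4),X.fun.round(1),"exp",b2w(b,P(-65,-16,74)).round(4))
S=[(35,50,ct(182,97),cs(125,260)),(35,-50,ct(372,160),cs(284,184)),(-35,-50,ct(328,298),cs(362,250)),(-35,50,ct(136,233),cs(203,330))]
def res(q,z=.06):
    o=[]
    for x,y,a,c in S:
        w=b2w(q,P(x,y,0)); w[2]=q[3]; o+=[proj(ft,w)-a,proj(fs,w)-c]
    return np.concatenate(o)
s=least_squares(res,[.6,.05,-.2,.06]);q=s.x;print("slab",q.round(4),s.fun.reshape(-1,4).round(1).tolist())
d=q[:2]-b[:2];c,n=np.cos(b[2]),np.sin(b[2]);print("in board",(c*d[0]+n*d[1])*1e3,(-n*d[0]+c*d[1])*1e3,q[2]-b[2])
X=tri(ft,fs,ct(710,254),cs(518,58));print('screw',X.x.round(4),X.fun.round(1))
o=r.get_obs();print(Ro.from_rotvec(o["orientation"]).as_matrix().round(3).tolist(),o["tcp_pos"])
E
```

```text
board [ 0.5629 -0.0391 -0.2853] [[-0.4, 0.1], [-0.1, 0.6], [-1.0, 0.3], [1.0, -0.5], [-0.6, -1.5], [-0.1, -0.1], [0.2, -0.4], [0.5, -0.8]]
cap [ 0.4963 -0.0364  0.0721] [-0.1 -0.1  0.2  0. ] exp [ 0.496  -0.0362  0.074 ]
slab [ 0.5911  0.0334 -0.2917  0.0554] [[-0.5, -0.1, -0.7, 0.2], [1.1, 0.3, -0.1, -0.4], [0.7, 0.1, 0.6, -0.2], [-0.8, -0.0, -0.4, 0.6]]
in board 6.6719525906478 77.5117570955427 -0.0063872023805591205
screw [ 0.5707 -0.185   0.0539] [-0. -0.  0.  0.]
[[-0.895, 0.446, -0.0], [0.446, 0.895, -0.001], [-0.0, -0.001, -1.0]] [0.30120513 0.6036633  0.23868563]
```

```bash
cat >>h.py <<'E'
def plan(bx,by,ztip,yoff):
    """board mm target of tool axis, tip height mm, tool y at board yaw+yoff deg -> shift units, turn z units"""
    b=np.load("b.npy");o=r.get_obs();M=Ro.from_rotvec(o["orientation"]).as_matrix()
    g=b2w(b,np.array([bx,by,0])/1e3);g[2]=ztip/1e3+r.tcp_to_tips
    a=b[2]+np.pi/2+np.radians(yoff);y=np.array([np.cos(a),np.sin(a),0]);z=np.array([0,0,-1.]);G=np.c_[np.cross(y,z),y,z]
    print("shift",(M.T@(g-o["tcp_pos"])/.025).round(2),"turn",(np.degrees(Ro.from_matrix(M.T@G).as_rotvec())/8).round(2),"t",o["clock"],r.tcp_to_tips)
def where():
    b=np.load("b.npy");o=r.get_obs();d=o["tcp_pos"]-np.r_[b[:2],0];c,n=np.cos(b[2]),np.sin(b[2]);B=np.array([[c,n,0],[-n,c,0],[0,0,1]])
    print("board mm",(B@d*1e3).round(1),"ztip",(o["tcp_pos"][2]-r.tcp_to_tips)*1e3,"F",(B@o["contact_force"]).round(1),"t",o["clock"],"w",o["grip_width"])
if __name__=="__main__":
    import sys
    where()
    if len(sys.argv)>1: plan(*map(float,sys.argv[1:]))
E
python3 h.py -65 -16 110 0
```

```text
board mm [-432.   543.2  238.7] ztip 230.6856345523825 F [-0.4 -0.2  0.3] t 0.2 w 0.08520312181709183
shift [-18.4  -19.42   4.85] turn [-0.01 -0.   -1.27] t 0.2 0.008
```

```bash
python3 -m creep '{"rows":[[-18.4,-19.4,1,0,0,-1.27,0],[-18.4,-19.4,1,0,0,-1.27,0],[-18.4,-19.4,1,0,0,-1.27,0],[-18.4,-19.4,1,0,0,-1.27,0],[-18.4,-19.4,1,0,0,-1.27,0],[-18.4,-19.4,1,0,0,-1.27,0],[-18.4,-19.4,1,0,0,-1.27,0],[-18.4,-19.4,1,0,0,-1.27,0],[-18.4,-19.4,1,0,0,-1.27,0],[-18.4,-19.4,1,0,0,-1.27,0]]}' 30; python3 h.py -65 -16 90 0
```

```text
clock: 1.45
tcp_pos: [0.484, 0.0047, 0.2161]
orientation: [0.446, 3.109, 0.001]
contact_force: [0.9, 0.7, -0.6]
grip_width: 0.0001
gripper_force: 0.0
board mm [-88.1  19.9 216.1] ztip 208.1429441301531 F [ 0.7  0.9 -0.6] t 1.45 w 0.00011597546182304359
shift [-0.92 -1.44  4.73] turn [0. 0. 0.] t 1.45 0.008
```

```bash
python3 -m creep '{"rows":[[-0.92,-1.44,0,0,0,0,0],[-0.92,-1.44,2,0,0,0,0],[-0.92,-1.44,3.5,0,0,0,0],[-0.92,-1.44,4.5,0,0,0,0],[-0.92,-1.44,4.7,0,0,0,0],[-0.92,-1.44,4.7,0,0,0,0]]}'; python3 h.py -65 -16 75 0; python3 - <<'E'
from h import *;import cv2
t=optics.grab_frame("top")["color"][125:247,205:360]; s=optics.grab_frame("side")["color"][128:258,200:350]
s=cv2.resize(s,None,fx=4,fy=4);cv2.imwrite("pics/sc1.png",s)
E
```

```text
clock: 2.2
tcp_pos: [0.4958, -0.0344, 0.0988]
orientation: [0.447, 3.109, 0.0]
contact_force: [0.2, -0.3, 0.1]
grip_width: 0.0001
gripper_force: 0.0
board mm [-65.7 -14.3  98.8] ztip 90.82737983745994 F [ 0.3 -0.2  0.1] t 2.2 w 0.00012961001281553458
shift [-0.03 -0.07  0.63] turn [ 0.  0. -0.] t 2.2 0.008
```

View pics/sc1.png

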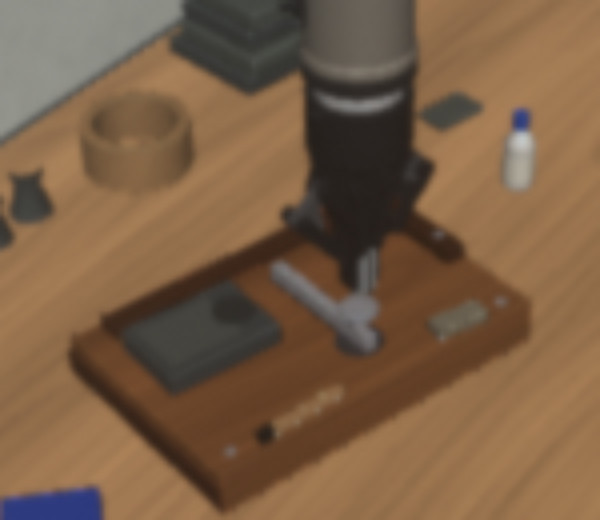

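The closed tips stand over the cap (358,305), with the bar still up. Pressing slowly.

```bash
python3 -m creep '{"rows":[[-0.03,-0.07,0.3,0,0,0,0],[-0.03,-0.07,0.6,0,0,0,0],[-0.03,-0.07,0.8,0,0,0,0],[-0.03,-0.07,0.95,0,0,0,0],[-0.03,-0.07,1.1,0,0,0,0],[-0.03,-0.07,1.25,0,0,0,0],[-0.03,-0.07,1.35,0,0,0,0],[-0.03,-0.07,1.4,0,0,0,0],[-0.03,-0.07,1.4,0,0,0,0]]}'; python3 h.py
```

```text
clock: 3.42
tcp_pos: [0.4959, -0.0363, 0.0636]
orientation: [0.447, 3.11, 0.0]
contact_force: [-1.0, 0.2, 8.3]
grip_width: 0.0001
gripper_force: 3.9
board mm [-65.1 -16.2  63.6] ztip 55.63470820687987 F [-1.1 -0.1  8.3] t 3.425 w 5.095322787104052e-05
```

Force matches the spring. Going on to the bottom, about 3 to 4 mm more.

```bash
python3 -m creep '{"rows":[[0,0,0.04,0,0,0,0],[0,0,0.08,0,0,0,0],[0,0,0.12,0,0,0,0],[0,0,0.12,0,0,0,0]]}'; python3 h.py
```

```text
clock: 3.92
tcp_pos: [0.4959, -0.0364, 0.0608]
orientation: [0.447, 3.11, 0.0]
contact_force: [-1.9, -0.8, 9.2]
grip_width: 0.0003
gripper_force: 4.5
board mm [-65.1 -16.2  60.8] ztip 52.78966623435607 F [-1.6 -1.4  9.2] t 3.925 w 0.00032124411074726335
```

```bash
python3 -m creep '{"rows":[[0,0,0.02,0,0,0,0],[0,0,0.03,0,0,0,0],[0,0,0.03,0,0,0,0]]}'; python3 h.py
```

```text
clock: 4.3
tcp_pos: [0.4959, -0.0363, 0.0607]
orientation: [0.447, 3.109, 0.001]
contact_force: [-5.2, 0.0, 18.8]
grip_width: -0.0002
gripper_force: 9.1
board mm [-65.1 -16.1  60.7] ztip 52.70204425395567 F [-5.  -1.5 18.8] t 4.3 w -0.00016011656918344993
```

```bash
python3 -m creep '{"rows":[[0,0,-0.15,0,0,0,0],[0,0,-0.3,0,0,0,0],[0,0,-0.6,0,0,0,0],[0,0,-2,0,0,0,50],[0,0,-2,0,0,0,50]]}'; python3 h.py -54 78 46 0; python3 - <<'E'
from h import *;import cv2
t=optics.grab_frame("top")["color"][105:255,205:360]; s=optics.grab_frame("side")["color"][158:258,210:340]
cv2.imwrite("pics/c2.png",np.hstack([cv2.resize(s,None,fx=4,fy=4)]))
E
```

```text
clock: 4.92
tcp_pos: [0.4974, -0.0363, 0.1117]
orientation: [0.446, 3.106, 0.002]
contact_force: [-0.3, 0.2, 0.7]
grip_width: 0.0358
gripper_force: 0.0
board mm [-63.6 -15.7 111.7] ztip 103.6915182292267 F [-0.3  0.1  0.7] t 4.925 w 0.03579749341391689
shift [-0.38  3.74  2.32] turn [ 0.01  0.03 -0.  ] t 4.925 0.008
```

View pics/c2.png

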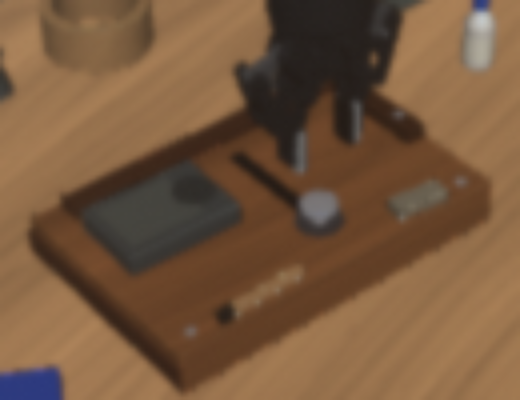

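The bar is latched: dark slot at (270,180), cap low at (320,205). Now the side push towards the fence with the two spread fingers.

```bash
python3 -m creep '{"rows":[[-0.4,1.8,0,0,0,0,50],[-0.4,3.74,0,0,0,0,50],[-0.4,3.74,0,0,0,0,50],[-0.4,3.74,1,0,0,0,50],[-0.4,3.74,1.8,0,0,0,50],[-0.4,3.74,2.2,0,0,0,50],[-0.4,3.74,2.36,0,0,0,50],[-0.4,3.74,2.36,0,0,0,50]]}'; python3 h.py -43 78 45 0
```

```text
clock: 6.02
tcp_pos: [0.5317, 0.0504, 0.0507]
orientation: [-0.447, -3.11, 0.0]
contact_force: [0.7, -0.4, 0.4]
grip_width: 0.0499
gripper_force: 0.0
board mm [-55.1  77.1  50.7] ztip 42.73296631948308 F [ 0.8 -0.2  0.4] t 6.025 w 0.04991745191652305
shift [-0.48  0.04 -0.09] turn [-0. -0. -0.] t 6.025 0.008
```

```bash
python3 -m creep '{"rows":[[-0.2,0,-0.05,0,0,0,50],[-0.4,0,-0.05,0,0,0,50],[-0.55,0,-0.05,0,0,0,50],[-0.65,0,-0.05,0,0,0,50],[-0.75,0,-0.05,0,0,0,50],[-0.83,0,-0.05,0,0,0,50],[-0.9,0,-0.05,0,0,0,50],[-0.9,0,-0.05,0,0,0,50]]}'; python3 h.py
```

```text
clock: 7.02
tcp_pos: [0.5536, 0.0442, 0.0518]
orientation: [0.447, 3.109, -0.0]
contact_force: [-1.5, 0.5, -1.0]
grip_width: 0.0499
gripper_force: 0.6
board mm [-32.4  77.4  51.8] ztip 43.84962078534701 F [-1.6  0.1 -1. ] t 7.025 w 0.04988016921385334
```

Contact at about 1.6 N, sliding. Going on until the fence stops it, about 6 mm more.

```bash
python3 -m creep '{"rows":[[-0.08,0,0,0,0,0,50],[-0.14,0,0,0,0,0,50],[-0.18,0,0,0,0,0,50],[-0.2,0,0,0,0,0,50]]}'; python3 h.py;  python3 -m creep '{"rows":[[-0.04,0,0,0,0,0,50],[-0.06,0,0,0,0,0,50]]}'; python3 h.py
```

```text
clock: 7.52
tcp_pos: [0.5581, 0.0429, 0.0519]
orientation: [-0.447, -3.11, -0.0]
contact_force: [-1.4, 0.5, -0.5]
grip_width: 0.05
gripper_force: 1.0
board mm [-27.7  77.4  51.9] ztip 43.92120493015609 F [-1.5  0.1 -0.5] t 7.525 w 0.049968160881949275
clock: 7.78
tcp_pos: [0.5596, 0.0425, 0.0519]
orientation: [0.447, 3.11, 0.0]
contact_force: [-1.3, 0.5, -0.7]
grip_width: 0.05
gripper_force: 0.9
board mm [-26.1  77.4  51.9] ztip 43.922035850684125 F [-1.4  0.1 -0.7] t 7.775 w 0.04996156145868887
```

```bash
for i in 1; do python3 -m creep '{"rows":[[-0.03,0,0,0,0,0,50],[-0.05,0,0,0,0,0,50]]}'|grep force; python3 h.py; done;  python3 -m creep '{"rows":[[-0.03,0,0,0,0,0,50],[-0.05,0,0,0,0,0,50]]}'; python3 h.py
```

```text
contact_force: [-2.3, 0.5, -0.8]
gripper_force: 1.4
board mm [-24.9  77.3  51.9] ztip 43.9300178903761 F [-2.4 -0.2 -0.8] t 8.025 w 0.049904661462365885
clock: 8.28
tcp_pos: [0.5608, 0.0421, 0.0519]
orientation: [-0.446, -3.107, -0.0]
contact_force: [-6.7, 2.3, 4.8]
grip_width: 0.0499
gripper_force: 3.5
board mm [-24.9  77.3  51.9] ztip 43.899765818921004 F [-7.1  0.3  4.8] t 8.275 w 0.04986925783549097
```

```bash
python3 -m creep '{"rows":[[0.4,0,0,0,0,0,50],[0.6,0,-0.4,0,0,0,50],[0.6,0,-2.2,0,0,0,30],[0.6,0,-2.6,0,0,1.2,30],[0.6,0,-2.6,0,0,2.4,30],[0.6,0,-2.6,0,0,3.6,30],[0.6,0,-2.6,0,0,4.8,30],[0.6,0,-2.6,0,0,6,30],[0.6,0,-2.6,0,0,7.2,30]]}'; python3 h.py 18 156 46 -90
```

```text
clock: 9.4
tcp_pos: [0.5481, 0.0461, 0.1179]
orientation: [1.896, 2.503, 0.003]
contact_force: [-1.1, -0.8, -0.4]
grip_width: 0.0297
gripper_force: 0.0
board mm [-38.2  77.6 117.9] ztip 109.91497097080966 F [-0.8 -1.1 -0.4] t 9.4 w 0.029741997102909663
shift [1.46 3.56 2.56] turn [ 0.01 -0.    4.01] t 9.4 0.008
```

```bash
python3 - <<'E'
from h import *;import cv2
t=optics.grab_frame("top")["color"][115:235,205:360]
cv2.imwrite("pics/c3.png",cv2.convertScaleAbs(cv2.resize(t,None,fx=4,fy=4),alpha=1.5))
print(r.get_obs()["joints"])
E
```

```text
[-0.61750224  0.47163784  0.54009725  1.9924252  -0.34443631  0.76512963
  0.39429747]
```

View pics/c3.png

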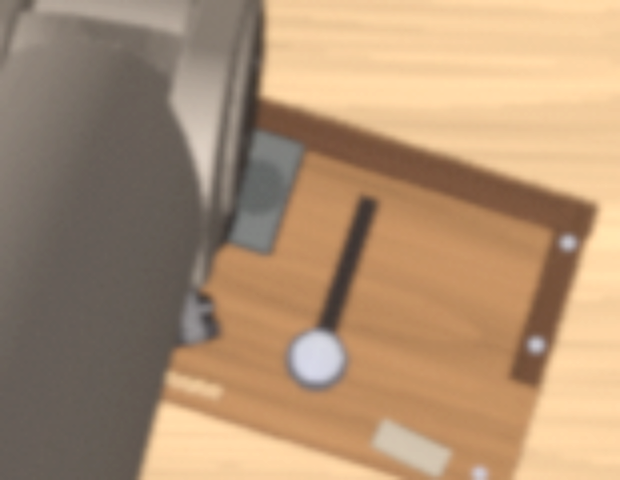

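The slab lies flush on the fence (its bar end runs from (303,150) to (270,252)). The bar is down and the pencil and whetstone are untouched. Next, go round to the loading end.

```bash
python3 -m creep '{"rows":[[0.8,1.8,0,0,0,1.2,30],[1.46,3.56,0,0,0,2.4,30],[1.46,3.56,0,0,0,3.6,30],[1.46,3.56,0,0,0,4,30],[1.46,3.56,1.2,0,0,4,30],[1.46,3.56,2,0,0,4,30],[1.46,3.56,2.4,0,0,4,30],[1.46,3.56,2.6,0,0,4,30],[1.46,3.56,2.6,0,0,4,30]]}'; python3 h.py 18 141 45 -90
```

```text
clock: 10.58
tcp_pos: [0.6232, 0.1056, 0.0521]
orientation: [2.508, 1.892, 0.0]
contact_force: [-0.5, -0.2, 0.9]
grip_width: 0.0297
gripper_force: 0.0
board mm [ 17.1 155.8  52.1] ztip 44.13775905812223 F [-0.5 -0.3  0.9] t 10.575 w 0.029738937390529498
shift [-0.59  0.03 -0.03] turn [ 0.   -0.    0.05] t 10.575 0.008
```

```bash
python3 -m creep '{"rows":[[-0.2,0.03,0,0,0,0.05,30],[-0.4,0.03,0,0,0,0.05,30],[-0.55,0.03,0,0,0,0.05,30],[-0.65,0.03,0,0,0,0.05,30],[-0.75,0.03,0,0,0,0.05,30],[-0.85,0.03,0,0,0,0.05,30],[-0.95,0.03,0,0,0,0.05,30],[-1.05,0.03,0,0,0,0.05,30]]}'|grep -v ori; python3 h.py
```

```text
clock: 11.58
tcp_pos: [0.6166, 0.0802, 0.052]
contact_force: [1.7, 3.3, 3.7]
grip_width: 0.0302
gripper_force: 2.0
board mm [ 18.  129.6  52. ] ztip 44.04850789017775 F [0.7 3.6 3.7] t 11.575 w 0.03016632224850771
```

```bash
python3 -m creep '{"rows":[[-0.2,0.01,0,0,0,0,30],[-0.4,0.01,0,0,0,0,30],[-0.6,0.02,0,0,0,0,30],[-0.8,0.02,0,0,0,0,30],[-1.0,0.02,0,0,0,0,30],[-1.2,0.02,0,0,0,0,30],[-1.4,0.03,0,0,0,0,30],[-1.6,0.03,0,0,0,0,30],[-1.8,0.03,0,0,0,0,30],[-2,0.03,0,0,0,0,30]]}'|grep -v ori; python3 h.py
```

```text
clock: 12.82
tcp_pos: [0.6026, 0.0319, 0.0518]
contact_force: [-0.4, 4.3, 3.3]
grip_width: 0.0298
gripper_force: 2.5
board mm [18.1 79.3 51.8] ztip 43.79597168243745 F [-1.6  4.   3.3] t 12.825 w 0.029807610790072287
```

```bash
python3 -m creep '{"rows":[[-0.2,0.01,0,0,0,0,30],[-0.4,0.01,0,0,0,0,30],[-0.6,0.02,0,0,0,0,30],[-0.8,0.02,0,0,0,0,30],[-1.0,0.02,0,0,0,0,30],[-1.2,0.02,0,0,0,0,30],[-1.4,0.03,0,0,0,0,30],[-1.6,0.03,0,0,0,0,30],[-1.8,0.03,0,0,0,0,30],[-2,0.03,0,0,0,0,30]]}'|grep -v ori; python3 h.py
```

```text
clock: 14.08
tcp_pos: [0.5887, -0.0161, 0.0516]
contact_force: [-0.7, 6.1, 2.9]
grip_width: 0.0301
gripper_force: 2.6
board mm [18.3 29.4 51.6] ztip 43.59340400769743 F [-2.4  5.7  2.9] t 14.075 w 0.030143283564675227
```

```bash
python3 -m creep '{"rows":[[-0.2,0,0,0,0,0,30],[-0.4,0,0,0,0,0,30],[-0.6,0,0,0,0,0,30],[-0.8,0,0,0,0,0,30],[-1.0,0,0,0,0,0,30],[-1.1,0,0,0,0,0,30],[-1.2,0,0,0,0,0,30],[-1.3,0,0,0,0,0,30],[-1.35,0,0,0,0,0,30]]}'|grep -v ori; python3 h.py
```

```text
clock: 15.2
tcp_pos: [0.5793, -0.0484, 0.0516]
contact_force: [-0.9, 5.2, 3.0]
grip_width: 0.03
gripper_force: 2.6
board mm [18.3 -4.3 51.6] ztip 43.592087084456765 F [-2.4  4.7  3. ] t 15.2 w 0.03000477723212319
```

```bash
python3 -m creep '{"rows":[[-0.05,0,0,0,0,0,30],[-0.1,0,0,0,0,0,30],[-0.15,0,0,0,0,0,30],[-0.2,0,0,0,0,0,30],[-0.25,0,0,0,0,0,30]]}'|grep -v ori; python3 h.py
```

```text
clock: 15.82
tcp_pos: [0.5776, -0.0542, 0.0516]
contact_force: [-1.1, 5.2, 3.5]
grip_width: 0.03
gripper_force: 2.6
board mm [ 18.3 -10.3  51.6] ztip 43.571736431964375 F [-2.6  4.7  3.5] t 15.825 w 0.029959162892451853
```

```bash
python3 -m creep '{"rows":[[-0.02,0,0,0,0,0,30],[-0.04,0,0,0,0,0,30],[-0.06,0,0,0,0,0,30]]}'|grep contact;python3 h.py
```

```text
contact_force: [0.5, 6.3, 3.4]
board mm [ 18.3 -11.8  51.5] ztip 43.5424182428811 F [-1.3  6.2  3.4] t 16.2 w 0.02980140282846351
```

```bash
python3 -m creep '{"rows":[[-0.02,0,0,0,0,0,30],[-0.04,0,0,0,0,0,30]]}'|grep contact; python3 h.py
```

```text
contact_force: [-0.2, 5.6, 3.0]
board mm [ 18.3 -12.8  51.6] ztip 43.57390941361274 F [-1.8  5.3  3. ] t 16.45 w 0.029751513261606806
```

```bash
python3 -m creep '{"rows":[[-0.02,0,0,0,0,0,30],[-0.04,0,0,0,0,0,30]]}'|grep contact; python3 h.py
```

```text
contact_force: [-0.9, 5.6, 3.3]
board mm [ 18.3 -13.8  51.6] ztip 43.5675062875712 F [-2.5  5.1  3.3] t 16.7 w 0.02965397392631364
```

```bash
python3 -m creep '{"rows":[[-0.02,0,0,0,0,0,30]]}'|grep contact; python3 h.py
```

```text
contact_force: [-0.7, 5.7, 4.1]
board mm [ 18.3 -14.3  51.6] ztip 43.57793703545396 F [-2.3  5.3  4.1] t 16.825 w 0.030204867981766387
```

```bash
python3 -m creep '{"rows":[[-0.02,0,0,0,0,0,30]]}'|grep contact; python3 h.py
```

```text
contact_force: [-0.8, 5.7, 3.0]
board mm [ 18.3 -14.8  51.6] ztip 43.57420346438407 F [-2.4  5.3  3. ] t 16.95 w 0.030192417966839833
```

```bash
for i in 1; do python3 -m creep '{"rows":[[-0.02,0,0,0,0,0,30],[-0.04,0,0,0,0,0,30]]}'|grep contact; python3 h.py; done
```

```text
contact_force: [-0.4, 5.7, 2.6]
board mm [ 18.3 -15.8  51.6] ztip 43.566260699946724 F [-2.   5.4  2.6] t 17.2 w 0.02993816764297137
```

```bash
python3 -m creep '{"rows":[[-0.02,0,0,0,0,0,30]]}'|grep contact; python3 h.py
```

```text
contact_force: [-0.9, 6.9, 2.4]
board mm [ 18.3 -16.2  51.6] ztip 43.57709256590226 F [-2.8  6.4  2.4] t 17.325 w 0.030000813883881868
```

```bash
python3 -m creep '{"rows":[[-0.02,0,0,0,0,0,30]]}'|grep contact; python3 h.py
```

```text
contact_force: [-0.5, 7.5, 3.4]
board mm [ 18.3 -16.2  51.6] ztip 43.58931764773281 F [-2.5  7.1  3.4] t 17.45 w 0.03043950754333797
```

```bash
python3 -m creep '{"rows":[[-0.01,0,0,0,0,0,30],[-0.01,0,0,0,0,0,30]]}'|grep contact; python3 h.py
```

```text
contact_force: [-0.4, 7.4, 3.3]
board mm [ 18.3 -16.2  51.6] ztip 43.587100819672244 F [-2.5  7.   3.3] t 17.7 w 0.030001207156955197
```

```bash
python3 -m creep '{"rows":[[-0.01,0,0,0,0,0,30],[-0.01,0,0,0,0,0,30]]}'|grep contact; python3 h.py
```

```text
contact_force: [0.2, 7.7, 3.8]
board mm [ 18.3 -16.2  51.6] ztip 43.5962799956111 F [-2.   7.5  3.8] t 17.95 w 0.030332177426421414
```

```bash
python3 -m creep '{"rows":[[-0.02,0,0,0,0,0,30],[-0.04,0,0,0,0,0,30],[-0.04,0,0,0,0,0,30]]}'|grep contact; python3 h.py
```

```text
contact_force: [0.5, 10.8, 3.5]
board mm [ 18.3 -16.3  51.6] ztip 43.60328237561209 F [-2.5 10.6  3.5] t 18.325 w 0.030055996371077722
```

```bash
python3 -m creep '{"rows":[[-0.02,0,0,0,0,0,30],[-0.04,0,0,0,0,0,30],[-0.04,0,0,0,0,0,30]]}'|grep contact; python3 h.py
```

```text
contact_force: [1.1, 11.8, 2.5]
board mm [ 18.3 -16.3  51.6] ztip 43.607162828463764 F [-2.3 11.7  2.5] t 18.7 w 0.03020701138452153
```

```bash
python3 -m creep '{"rows":[[-0.02,0,0,0,0,0,30],[-0.04,0,0,0,0,0,30],[-0.06,0,0,0,0,0,30],[-0.06,0,0,0,0,0,30]]}'|grep contact; python3 h.py
```

```text
contact_force: [2.2, 15.1, 3.2]
board mm [ 18.3 -16.3  51.6] ztip 43.64207715974638 F [-2.2 15.1  3.2] t 19.2 w 0.030183378644413908
```

```bash
python3 -m creep '{"rows":[[-0.02,0,0,0,0,0,30],[-0.03,0,0,0,0,0,30],[-0.03,0,0,0,0,0,30],[-0.03,0,0,0,0,0,30]]}'|grep contact; python3 h.py
```

```text
contact_force: [1.7, 16.4, 3.2]
board mm [ 18.3 -16.3  51.7] ztip 43.65469549496286 F [-3.  16.2  3.2] t 19.7 w 0.02966793099324053
```

```bash
python3 -m creep '{"rows":[[0.1,0,0,0,0,0,30],[0.3,0,0,0,0,0,30],[1,0,0,0,0,0,30],[1.4,0,-1,0,0,0,30],[1.4,0,-2.5,0,0,0,0],[1.4,0,-2.5,0,0,0,0]]}'|grep contact; python3 h.py -65 -16 90 -90;python3 - <<'E'
from h import *;import cv2
t=optics.grab_frame("top")["color"][115:235,205:360]; s=optics.grab_frame("side")["color"][158:258,210:340]
a=cv2.resize(t,None,fx=4,fy=4)[:,:620];c=cv2.resize(s,(620,477))[:, :]
cv2.imwrite("pics/c4.png",cv2.resize(np.vstack([a,c]),None,fx=.62,fy=.62))
E
```

```text
contact_force: [-0.4, 0.6, -1.1]
board mm [ 21.2  13.7 116.7] ztip 108.74387311077923 F [-0.5  0.5 -1.1] t 20.45 w 4.710994895087717e-05
shift [-1.19 -3.45  0.73] turn [ 0.03 -0.01 -0.  ] t 20.45 0.008
```

View pics/c4.png

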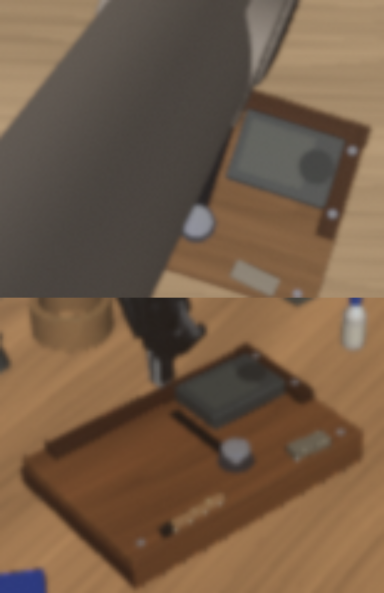

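The slab lies against the fence and cleat, and clear of the slot. The bar is still down. Now the second press.

```bash
python3 -m creep '{"rows":[[-0.6,-1.8,0,0,0,0,0],[-1.19,-3.45,0,0,0,0,0],[-1.19,-3.45,0.4,0,0,0,0],[-1.19,-3.45,0.8,0,0,0,0],[-1.19,-3.45,0.8,0,0,0,0]]}'|grep contact; python3 h.py -65 -16 55.5 -90
```

```text
contact_force: [-1.2, 0.3, 0.5]
board mm [-66.6 -16.3  93.4] ztip 85.35504779200315 F [-1.3 -0.   0.5] t 21.175 w -0.00041841092728735435
shift [0.01 0.06 1.19] turn [-0.01  0.01  0.  ] t 21.175 0.008
```

```bash
python3 -m creep '{"rows":[[0,0.06,0.4,0,0,0,0],[0,0.06,0.8,0,0,0,0],[0,0.06,1,0,0,0,0],[0,0.06,1.08,0,0,0,0],[0,0.06,1.14,0,0,0,0],[0,0.06,1.19,0,0,0,0],[0,0.06,1.19,0,0,0,0]]}'|grep contact; python3 h.py -65 -16 52.7 -90
```

```text
contact_force: [-2.7, -0.5, 8.2]
board mm [-65.4 -16.5  65.2] ztip 57.247908078611275 F [-2.5 -1.2  8.2] t 22.05 w 5.545619918807351e-05
shift [0.02 0.02 0.18] turn [-0. -0. -0.] t 22.05 0.008
```

```bash
python3 -m creep '{"rows":[[0,0,0.05,0,0,0,0],[0,0,0.1,0,0,0,0],[0,0,0.14,0,0,0,0],[0,0,0.17,0,0,0,0],[0,0,0.17,0,0,0,0]]}'|grep contact; python3 h.py
```

```text
contact_force: [-2.8, 0.1, 8.7]
board mm [-65.4 -16.5  61.1] ztip 53.12556086436541 F [-2.7 -0.7  8.7] t 22.675 w -0.00010957354133737414
```

```bash
python3 -m creep '{"rows":[[0,0,0.02,0,0,0,0],[0,0,0.03,0,0,0,0],[0,0,0.03,0,0,0,0]]}'|grep contact; python3 h.py
```

```text
contact_force: [-4.9, 0.6, 14.6]
board mm [-65.4 -16.5  60.7] ztip 52.7429853877394 F [-4.9 -0.8 14.6] t 23.05 w -2.012183853123518e-05
```

Bottomed at 14.6 N. Easing up slowly so that the bar rises with the tool.

```bash
python3 -m creep '{"rows":[[0,0,-0.15,0,0,0,0],[0,0,-0.3,0,0,0,0],[0,0,-0.5,0,0,0,0],[0,0,-0.7,0,0,0,0],[0,0,-0.9,0,0,0,0],[0,0,-1.2,0,0,0,0],[0,0,-3,0,0,0,0],[-1,-1,-5,0,0,0,0],[0,-3,-6,0,0,0,0],[0,-3,-6,0,0,0,0]]}'|grep contact; python3 -m creep '{"rows":[[5,-1,0,0,0,0,0],[5,-1,0,0,0,0,0],[5,-1,0,0,0,0,0],[5,-1,0,0,0,0,0]]}'|grep contact; python3 h.py; python3 - <<'E'
from h import *;import cv2
t=optics.grab_frame("top")["color"][115:235,205:360]; s=optics.grab_frame("side")["color"][158:258,210:340]
a=cv2.resize(t,None,fx=4,fy=4)[:,:620];c=cv2.resize(s,(620,477))[:, :]
cv2.imwrite("pics/c5.png",cv2.resize(np.vstack([a,c]),None,fx=.62,fy=.62))
E
```

```text
contact_force: [0.8, 0.4, -0.2]
contact_force: [-0.7, -0.2, 0.2]
board mm [-165.1  107.9  209.2] ztip 201.21425741543706 F [-0.6 -0.3  0.2] t 24.8 w 0.0004119707718386905
```

View pics/c5.png

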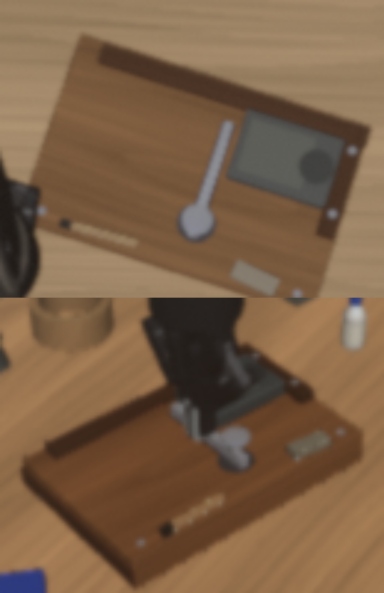

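The bar is up behind the slab (bar at (215,165), slab at (288,157) against the fence and cleat). The bystanders are in place and the arm is clear.

```bash
python3 -c "
from bench import r
print(r.hand_in())"
```

```text
the job is handed in; nothing more can be done
None
```

The job is done and handed in at about 25 s: the blank lies on the far fence and was pushed onto the end cleat at about 16 N, the stop bar sprang up behind it, and the last pictures show the pencil and whetstone still in place; the highest single force I read was 18.8 N, on the button.

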